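# Stand the slumped saucers up in the rack

### The arm

A 6-joint arm with a two-finger parallel gripper is mounted at the origin on the work surface. World frame = base frame: x ahead of the robot, y to its left, z up, the work surface at z = 0. Lengths are in mm, angles in rad, forces in N, time in s.
With the tool pointing down it reaches from about 275 to 825 mm from the base axis. Payload 4.9 kg.
Tool frame: the origin (TCP) lies at the very end of the fingers, on their centre line; the grasp point (between the pads) lies 19 mm behind it; z points along the fingers, y is the direction in which the jaws open and shut (so a half turn about z gives the same grasp; the last joint's range is limited). The gripper opens to 85 mm and grips with 20 to 120 N. Pads are 22 mm wide; open, the fingers measure 114 mm over their backs; the gripper's body (76 mm by 85 mm) begins 54 mm behind the grasp point. The pads swing forward as they close: fully open they stand 13 mm farther back than shut.
Start: joints at [1.203, 0.326, -0.193, 1.052, 0, 1.437], TCP at [127.415, 535.055, 231.281] pointing down, gripper open.
Joint ranges: [-2.65, 2.65], [-0.97, 1.79], [-1.3, 1.35], [-1.93, 2.1], [-1.47, 1.37], [-3.14, 3.14]. Speed limits (rad/s): [2.57, 2.57, 3.14, 3.14, 3.14, 3.14].

### API

Orientations are given as [roll, pitch, yaw] about the fixed x, y, z axes, in that order (R = Rz(yaw) Ry(pitch) Rx(roll)).
In Python, from bench import bot, solve_ik, imaging gives the robot as it stands. Calls block until the motion is done:
- bot.move_ptp(position, orientation): joint-space move of the TCP to a pose.
- bot.movel(position, rot=None, max_speed=150, threshold=None): straight line of the TCP; rot=None keeps the orientation; max_speed is the mean speed in mm/s. With threshold (N) it stops when the force on the tool has changed by that much, and returns True; else False.
- bot.move_j(angles): joint-space move.
- bot.grip(opening, effort=None): opening from 0.0 (shut) to 1.0 (fully open); effort is the grip in N (None keeps the last); returns when the fingers have stopped.
- bot.dwell(seconds).
- solve_ik(position, orientation): joint angles nearest the present ones, or None.
- bot.get_state(): the state.
- imaging.capture(name): name is "scene" or "side" or "wrist"; returns the picture (420x560x3 uint8, blue, green, red); there is no depth.
- imaging.camera_model(name): a dict with "K" (3x3 intrinsics, pixels), "k1" (the pictures are not rectified: a ray, as slopes to the right and down, at radius r is drawn at 1 + k1 r^2 times it, then the intrinsics apply), "position" and "rotation" of the camera in the world. Camera axes: x right, y up, looking along -z (the intrinsics and any distortion apply to the point x, -y, -z); pixel columns grow to the right and rows downward; lengths in mm; the calibration is good to about 2 mm. A picture is of the moment at which its call begins: read the wrist's pose just before it. camera_model takes no time and is no camera call; for the wrist camera it gives the pose at the moment of the call.
A pose or a line that the arm cannot do raises bot.IKError and nothing moves.
- bot.sign_off(): hands the job in, once; it reports no verdict.
The state is a dict: "t": time; "qpos": joint angles; "joint_velocities": joint speeds; "effort": joint torques, N m; "tcp_pos": TCP position; "orientation": TCP orientation; "contact_force": force on the tool from outside, world axes, zero at the start; "wrist_torque": the same for the moment, N m; "opening": opening from 0.0 (shut) to 1.0 (fully open).
Only numpy, scipy, OpenCV 4.12 (cv2) and the standard library are available. Lean on these libraries where they do the work, as an engineer would, in place of code of your own. Each camera call takes 0.05 s, during which the arm holds its last target. There are 200 camera calls.

### The job

Two of the three saucers in the drying rack have slumped forward onto its front rail. Gently tip each of them up so that it stands between its tines, leaning back on the tall ones as the third saucer does, and let go. Keep all three saucers in the rack and do not disturb the standing saucer or the other things on the table.

Things in the scene. Friction and masses are not known exactly. Their poses are not given: they have to be found in the camera images.
- rack: drying rack fixed to the table: a beech board 125 x 430 x 12 mm with steel wire tines. Origin on the table under the feet of the tall tines, mid-length. x points from the front rail to the tall tines (away from the robot), y along the rack, z up. Three bays centred at y = -140, 0, +140 mm. A saucer stands with its lower rim on the board between short and tall tines
- bay_r (a point): the middle of the rack's bay at y = -140 mm (x = 0, 70 mm above the table), about where the centre of a well-stood saucer lies. Each bay has two tall back tines: 6 mm wire, 60 mm apart, rising from rack x = 4 mm at the board to x = 26 mm at the tip, 108 mm above the table
- bay_m (a point): the same for the middle bay. Each bay also has two short front tines: 6 mm wire, 44 mm apart, at rack x = -33 mm, their tops 30 mm above the table
- bay_l (a point): the same for the bay at y = +140 mm. In front of all bays one straight rail, 8 mm thick, runs along the whole rack at rack x = -62 mm, its top 62 mm above the table, on a post at each end of the rack
- saucer_a: white ceramic saucer, blue middle, 120 mm across, 13 mm deep: underside flat to 38 mm radius, then a cone up to the 4 mm thick rim; about 160 g. z is its axis, out of the hollow face; origin 42.5 mm off the axis. Starts slumped towards the robot, in any bay: hollow face up, z about 45 degrees from vertical, lower rim at the feet of the tall tines, underside on the front rail
- saucer_b: the second slumped saucer, the same in shape, size and axes as saucer_a. It can be in any bay
- saucer_c: the third saucer, same shape, size and axes, already standing and leaning back on its tall tines, hollow face towards them (z about 109 degrees from vertical). It can be in any bay; leave it alone
- saucer_a_center (a point): the middle of saucer_a, on its axis, 6 mm above its underside. At the start its free upper rim is about 20 mm nearer the robot than the rail and 90 mm above the table; pushed there away from the robot, the saucer tips about its lower rim and, once past upright, falls back on the tall tines
- saucer_b_center (a point): the same for saucer_b
- saucer_c_center (a point): the same for saucer_c
- samovar: stainless samovar, 315 mm tall, 200 mm across, with a tap to its -x and two side handles; origin under its centre
- teapot: amber glass teapot with steel lid, 125 mm tall, 132 mm across without spout (-x, reaches 110 mm) and handle (+x, 100 mm); origin under its centre
- jar: clear plastic jar with red twist cap, 80 mm across, 120 mm tall; origin under its centre
- spoon: steel spoon, 170 mm long, lying along its x axis; origin under its middle
Things that resemble listed ones, but are neither listed nor needed, are in the scene too. Leave any orange look-alike of the saucer_b alone. Leave any pink look-alike of the saucer_a alone.

How it is judged:
By the outcome, as a careful person would: the job done as asked, in the order asked, and still so for the second after the job is handed in, with the robot touching nothing.
It also fails if it takes over 51 s, if anything falls off the work surface, if the arm or the gripper's body presses on something with over 40 N, if the wrist force passes 120 N, or if a joint passes its speed limit or range.

## Working session

There is one attempt and no reset: what is moved stays moved. The work goes in short steps, each a Python script; the robot and the scene stay as the last script left them, time stands still between calls to the robot, and variables do not carry over. Pictures are saved under pics/ and viewed, about 8 in all and at most 12, crops included, and the job is handed in when it is done.

```bash
mkdir -p pics; ls
python3 - <<'E'
from bench import bot, imaging
import cv2
for n in("scene","side"):
    im=imaging.capture(n); cv2.imwrite(f"pics/{n}0.png",im)
    m=imaging.camera_model(n); print(n,m)
s=bot.get_state(); print(s)
E
```

```text
pics
scene {'K': array([[465.81882444,   0.        , 281.25365789],
       [  0.        , 465.81882444, 201.38520412],
       [  0.        ,   0.        ,   1.        ]]), 'k1': -0.00015959595422181377, 'position': array([1315.74405456,  910.37524763,  909.42013072]), 'rotation': array([ 0.93785318, -0.01218353,  2.51163027])}
side {'K': array([[418.16515364,   0.        , 284.67876198],
       [  0.        , 418.16515364, 209.61601236],
       [  0.        ,   0.        ,   1.        ]]), 'k1': 0.043033671148270544, 'position': array([626.34989162, 908.35156282, 757.46078834]), 'rotation': array([ 0.92369009,  0.01711832, -3.12562812])}
{'t': 0.1, 'qpos': array([ 1.20280903e+00,  3.26875567e-01, -1.93475651e-01,  1.05200964e+00,
        2.52959102e-05,  1.43661202e+00]), 'joint_velocities': array([ 0.00119408, -0.00113118,  0.00219032, -0.00057698,  0.00072315,
        0.00164845]), 'effort': array([ 9.45255379e-04, -4.44240546e+01,  2.63037962e+01,  7.90226972e-03,
       -1.19626375e-04, -5.79768084e-06]), 'tcp_pos': array([127.20756245, 534.55294437, 230.58010834]), 'orientation': array([-3.14004557e+00, -2.34374300e-04,  2.90778947e+00]), 'contact_force': array([-0.88592082, -0.3783563 , -0.74011961]), 'wrist_torque': array([-0.02542436, -0.01718285, -0.04062796]), 'opening': 0.9957480256039641}
```

View pics/scene0.png

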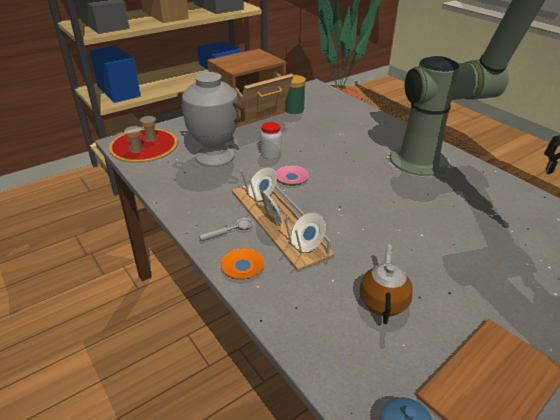

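View pics/side0.png

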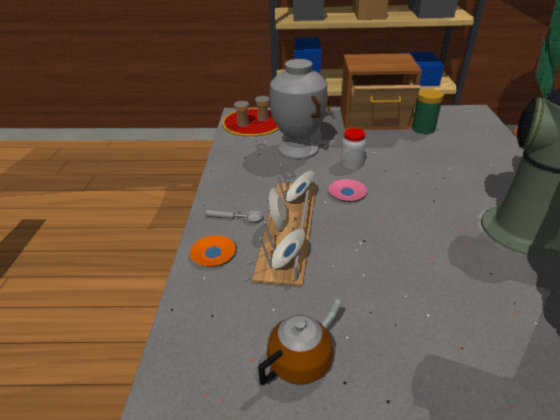

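The rack is at about scene (283,222) and side (287,230). The middle saucer is edge-on, so it is the standing one. The two end saucers show blue hollows facing up towards the robot, so they are slumped. The samovar and jar lie beyond the far (−y) end, and the pink dish is on the robot side of it. Next I'll enlarge the rack in both views.

```bash
python3 - <<'E'
import cv2,numpy as np
a=cv2.imread("pics/scene0.png")[155:275,225:340]; b=cv2.imread("pics/side0.png")[160:290,245:375]
A=cv2.resize(a,(400,417),interpolation=cv2.INTER_CUBIC);B=cv2.resize(b,(400,400),interpolation=cv2.INTER_CUBIC)
B=cv2.copyMakeBorder(B,0,17,0,0,cv2.BORDER_CONSTANT)
cv2.imwrite("pics/crop.png",np.hstack([A,B]))
E
cat > h.py <<'E'
import numpy as np, cv2
from scipy.spatial.transform import Rotation as R
from bench import imaging
def rot(m):
    r=np.array(m["rotation"]); return r if r.shape==(3,3) else R.from_euler("xyz",r).as_matrix()
def ray(m,uv):
    d=np.array([m["k1"],0,0,0,0]); p=cv2.undistortPoints(np.array([[uv]],float),m["K"],d)[0,0]
    return np.array(m["position"]), rot(m)@np.array([p[0],-p[1],-1])
def plane(m,uv,z):
    o,d=ray(m,uv); return o+d*(z-o[2])/d[2]
def proj(m,P):
    q=(np.array(P)-m["position"])@rot(m); x=np.array([q[...,0],-q[...,1]])/-q[...,2]
    x=x*(1+m["k1"]*(x**2).sum(0)); K=m["K"]
    return np.stack([K[0,0]*x[0]+K[0,2],K[1,1]*x[1]+K[1,2]],-1)
def tri(rays):
    A=0;b=0
    for o,d in rays:
        d=d/np.linalg.norm(d);M=np.eye(3)-np.outer(d,d);A=A+M;b=b+M@o
    return np.linalg.solve(A,b)
E
python3 - <<'E'
from h import *
for n in("scene","side"):
    m=imaging.camera_model(n); im=cv2.imread(f"pics/{n}0.png"); hsv=cv2.cvtColor(im,cv2.COLOR_BGR2HSV)
    mk=cv2.inRange(hsv,(8,70,90),(22,200,255)); box=np.zeros_like(mk)
    if n=="scene": box[175:272,228:340]=1
    else: box[175:285,250:322]=1
    mk*=box
    pts=cv2.findNonZero(mk); hull=cv2.convexHull(pts)
    print(n,len(pts)); q=cv2.approxPolyDP(hull,4,True)[:,0]
    for p in q: print(p,plane(m,p,12).round(1))
    print('pink/jar check')
    blue=cv2.inRange(hsv,(95,80,50),(125,255,255))*box
    c,_=cv2.findContours(blue,0,2)
    for k in c:
        if cv2.contourArea(k)>15: M=cv2.moments(k);print('blue',M['m10']/M['m00'],M['m01']/M['m00'],M['m00'])
E
```

```text
scene 2381
[336 190] [396.7 -17.8  12. ]
[332 256] [622.5 220.4  12. ]
[297 271] [739.1 210.3  12. ]
[234 267] [869.9  98.6  12. ]
[228 252] [852.2  37.2  12. ]
[233 189] [ 677.7 -222.4   12. ]
[249 185] [ 620.6 -211.6   12. ]
pink/jar check
blue 242.2677029360967 264.4905008635578 96.5
blue 309.04787234042556 232.79255319148936 94.0
blue 263.44152046783626 184.640350877193 57.0
blue 291.64 176.41333333333333 25.0
side 2476
[302 284] [608.8 217.   12. ]
[250 283] [733.5 213.7  12. ]
[277 183] [ 682.  -220.8   12. ]
[314 186] [ 563.3 -202.2   12. ]
[318 255] [565.8 116.7  12. ]
pink/jar check
blue 289.38242894056845 249.7312661498708 64.5
blue 300.8242424242424 187.24242424242422 27.5
```

View pics/crop.png

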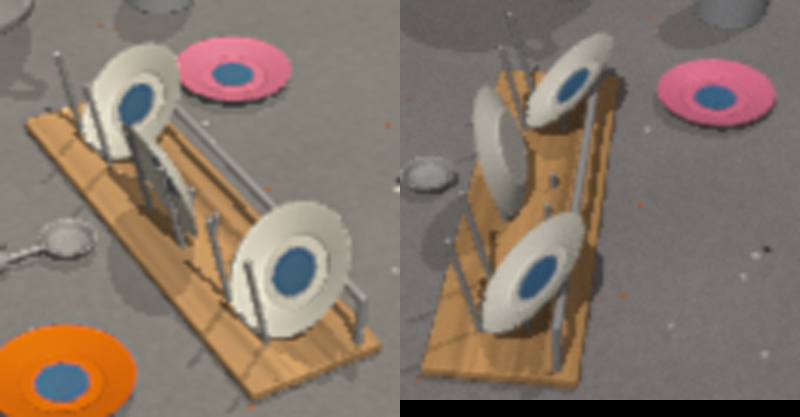

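The crop shows the rail at side crop (580,190), the near board end at (422,375)–(577,383), and the near rail post top at scene crop (365,297). Next I'll fix the rack frame and saucer centres, and locate the neighbouring objects.

Run:
```python
from h import *
S=imaging.camera_model("scene"); D=imaging.camera_model("side")
corn={}
for n,m,box0 in(("scene",S,(175,290,228,340)),("side",D,(175,292,245,322))):
    im=cv2.imread(f"pics/{n}0.png"); hsv=cv2.cvtColor(im,cv2.COLOR_BGR2HSV)
    mk=cv2.inRange(hsv,(8,70,90),(22,180,255)); box=np.zeros_like(mk); a,b,c,d=box0; box[a:b,c:d]=1; mk*=box
    nlab,lab,st,_=cv2.connectedComponentsWithStats(mk); big=[i for i in range(1,nlab) if st[i,4]>60]
    pts=cv2.findNonZero(np.isin(lab,big).astype(np.uint8)); 
    pts=np.array([p for p in pts[:,0] if not(n=="scene" and p[0]<268 and p[1]>240)])
    # hull projected to board top plane, extremes fit with min-area rect
    P=np.array([plane(m,p,12)[:2] for p in cv2.convexHull(pts)[:,0]],np.float32)
    print(n,cv2.minAreaRect(P), cv2.boxPoints(cv2.minAreaRect(P)).round(0).tolist())
print("near corner back",plane(S,(297.5,269.4),12).round(1),plane(D,(252.1,281.9),12).round(1))
print("near corner front",plane(S,(334.3,254.2),12).round(1),plane(D,(302.5,284.5),12).round(1))
print("far back",plane(S,(232.2,189.5),12).round(1),plane(D,(277.5,182.7),12).round(1))
print("rail near end top",plane(S,(330,240.4),60).round(1),"post foot",plane(S,(327.9,253.3),12).round(1),plane(D,(296,280.9),12).round(1))
for a,b in(((309.05,232.8),(289.4,249.7)),((263.4,184.6),(300.8,187.2))):
    t=tri([ray(S,a),ray(D,b)]); print("blue centre",t.round(1),(proj(S,t)-a).round(1),(proj(D,t)-b).round(1))
print("samovar base",plane(S,(213,152),0).round(0),plane(D,(299,145),0).round(0))
print("jar base",plane(S,(271,153),0).round(0),plane(D,(353,163),0).round(0))
print("pink",plane(S,(291.6,176.4),8).round(0),"teapot",plane(D,(300,365),20).round(0),"spout",plane(D,(336,303),90).round(0))
```

```text
scene ((647.9445190429688, 2.5040740966796875), (442.6983642578125, 134.0869903564453), 82.37808990478516) [[552.0, -208.0], [685.0, -226.0], [744.0, 213.0], [611.0, 231.0]]
side ((644.970947265625, 3.76123046875), (437.8864440917969, 126.35838317871094), 83.23353576660156) [[556.0, -206.0], [682.0, -221.0], [734.0, 214.0], [608.0, 229.0]]
near corner back [734.2 206.3  12. ] [728.7 210.2  12. ]
near corner front [612.3 218.6  12. ] [607.6 218.6  12. ]
far back [ 681.4 -221.5   12. ] [ 680.4 -222.5   12. ]
rail near end top [622.4 206.4  60. ] post foot [624.6 205.3  12. ] [623. 207.  12.]
blue centre [639.1 135.4  47.2] [-0.  -0.1] [-0.   0.2]
blue centre [ 606.5 -144.5   46.1] [-0.  -0.1] [-0.   0.2]
samovar base [ 602. -495.    0.] [ 608. -497.    0.]
jar base [ 423. -362.    0.] [ 420. -363.    0.]
pink [ 465. -176.    8.] teapot [617. 436.  20.] spout [542. 341.  90.]
```

The rack yaw is about −0.119 rad. The saucer centres are 281.8 mm apart (280 expected) at z≈46–47, which fits. The rack origin is near (663,−8), but x is uncertain by about 8 mm. I'll close the gripper, go over the +y bay and take one close look.

```bash
cat >> h.py <<'E'
YAW=-0.119; O=np.array([663,-8.])
def W(x,y,z):
    c,s=np.cos(YAW),np.sin(YAW); return [O[0]+c*x-s*y,O[1]+s*x+c*y,z]
E
python3 - <<'E'
from h import *
from bench import bot,solve_ik
bot.grip(0.0)
p=W(-70,140,270)
best=None
for y in (YAW,YAW+np.pi):
    q=solve_ik(p,[np.pi,0,y]); print(y,None if q is None else np.round(q,2))
    q2=solve_ik(W(25,-140,112),[np.pi,0,y]); print(None if q2 is None else np.round(q2,2))
bot.move_ptp(p,[np.pi,0,YAW+np.pi])
m=imaging.camera_model("wrist"); im=imaging.capture("wrist"); cv2.imwrite("pics/w1.png",im)
np.save("w1.npy",m,allow_pickle=True)
s=bot.get_state(); print(m["position"],m["rotation"],s["t"],s["tcp_pos"],s["orientation"],s["opening"],s["contact_force"])
E
```

```text
-0.119 [ 0.11  0.45  0.09  1.21  0.   -2.92]
[-0.33  0.67  0.05  0.96  0.    2.93]
3.0225926535897933 [0.11 0.45 0.09 1.21 0.   0.23]
[-0.33  0.67  0.05  0.96  0.   -0.21]
[534.63476679 148.98211082 412.811824  ] [-2.99815124e-01  5.44505367e-04  1.45294618e+00] 3.15 [609.70283387 140.37551776 270.0353959 ] [ 3.14140088e+00 -1.63045209e-04  3.02418465e+00] 0.0015394941939830546 [ 0.81237342 -0.14716685 -1.06174767]
```

View pics/w1.png

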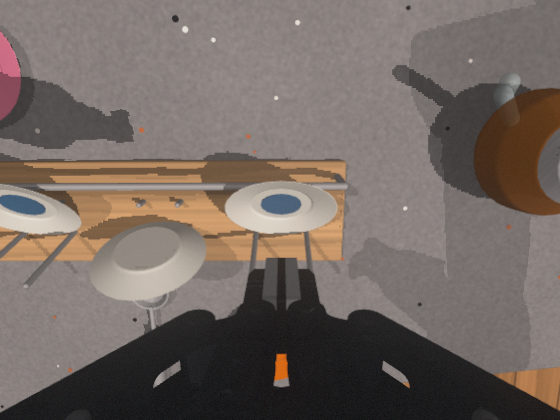

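The wrist view, with the robot side at the top, shows the rail from (40,187) to (346,186). The slumped near saucer's blue is centred at (281,204), with its upper rim at row ~181. The middle short tine tops are at (141,203) and (178,204), and the near board corners at (345,161) and (342,260).

Run:
```python
from h import *
m=np.load("w1.npy",allow_pickle=True).item()
def rk(P):
    d=P[:2]-O; c,s=np.cos(YAW),np.sin(YAW); return np.round([c*d[0]+s*d[1],-s*d[0]+c*d[1],P[2]],1)
for n,uv,z in(("rail R",(346,186),58),("rail L",(40,187),58),("stine1",(141,203),30),("stine2",(178,204),30),("corner f",(345,161),12),("corner b",(342,260),12),
 ("blue",(281,204),47),("rim top",(281,181.5),92),("rim left",(225,207),54),("rim right",(337,207),54),("tine tip far",(28,286),108)):
    P=plane(m,uv,z); print(n,P.round(1),rk(P))
```

```text
rail R [626.6 205.3  58. ] [-61.4 207.5  58. ]
rail L [ 590.4 -109.2   58. ] [ -60.1 -109.1   58. ]
stine1 [626.4 -21.2  30. ] [-34.8 -17.5  30. ]
stine2 [632.4  20.1  30. ] [-33.7  24.3  30. ]
corner f [609.2 213.3  12. ] [-79.7 213.4  12. ]
corner b [732.2 201.7  12. ] [ 43.8 216.4  12. ]
blue [641.1 136.2  47. ] [-38.8 140.6  47. ]
rim top [606.5 140.3  92. ] [-73.7 140.6  92. ]
rim left [635.4  77.1  54. ] [-37.5  81.2  54. ]
rim right [649.4 195.   54. ] [-37.6 199.9  54. ]
tine tip far [ 677.1 -116.2  108. ] [  26.8 -105.8  108. ]
```

The rack frame agrees with the measured rail, tines and corners to about 2–3 mm. Now I'll tip up the +y saucer.

```bash
cat >> h.py <<'E'
def tip(y):
    from bench import bot
    Q=[np.pi,0,YAW+np.pi]
    f=lambda:(lambda s:(round(s["t"],2),s["tcp_pos"].round(1),s["contact_force"].round(1)))(bot.get_state())
    bot.movel(W(-125,y,170),max_speed=200); bot.movel(W(-115,y,82),max_speed=150)
    print("start",f())
    for x,z,v in((-86,82,60),(-40,100,40),(-8,111,40),(3,113,20),(11,114,20)):
        hit=bot.movel(W(x,y,z),max_speed=v,threshold=10); print(x,hit,f())
        if hit: break
    bot.dwell(0.5); print(f())
E
python3 - <<'E'
from h import *
tip(140)
cv2.imwrite("pics/s1.png",cv2.resize(imaging.capture("side")[150:290,225:375],(600,560),interpolation=cv2.INTER_CUBIC))
E
```

```text
start (4.61, array([566.4, 144.7,  82.9]), array([ 0.4, -0.4, -0.1]))
-86 False (5.24, array([594.2, 141.1,  81.8]), array([ 0.4,  0.3, -1.3]))
-40 False (6.62, array([639.6, 135.8,  99.8]), array([ 0.1, -0.2, -0.2]))
-8 False (7.62, array([671.4, 132. , 110.9]), array([-0.3,  0.2, -0.3]))
3 False (8.33, array([682.5, 130.6, 112.9]), array([-1.1,  0.4,  0.4]))
11 False (8.88, array([690.6, 129.7, 113.9]), array([ 0.2,  0.6, -0.2]))
(9.38, array([690.5, 129.7, 114. ]), array([ 0.3, -0.5, -0.5]))
```

View pics/s1.png

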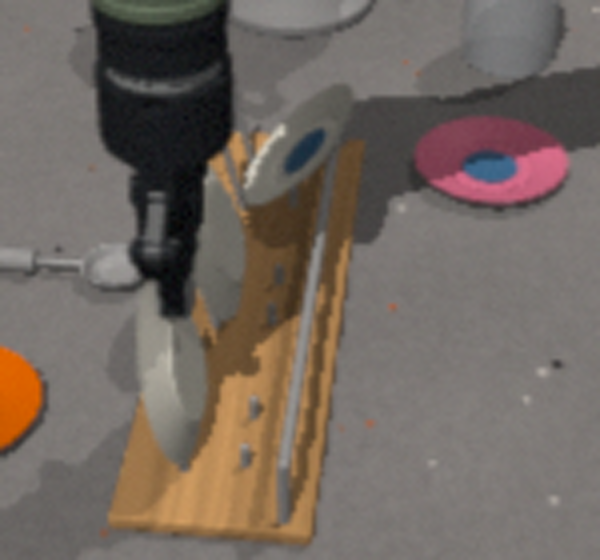

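The near saucer now stands back against its tall tines, like the middle one. I'll retreat and do the −y bay the same way.

Run:
```python
from h import *
from bench import bot
bot.movel(W(-60,140,120),max_speed=60); bot.movel(W(-125,140,170),max_speed=150)
tip(-140)
bot.movel(W(-60,-140,120),max_speed=60); bot.movel(W(-125,-140,170),max_speed=150)
bot.movel(W(-140,0,290),max_speed=200)
np.save("w2.npy",imaging.camera_model("wrist"),allow_pickle=True)
w=imaging.capture("wrist"); cv2.imwrite("pics/w2.png",w)
im=imaging.capture("side"); cv2.imwrite("pics/side2.png",im)
sc=imaging.capture("scene"); cv2.imwrite("pics/scene2.png",sc)
cv2.imwrite("pics/s2.png",np.hstack([cv2.resize(im[150:290,225:375],(400,373),interpolation=cv2.INTER_CUBIC),cv2.resize(sc[150:275,220:354],(400,373),interpolation=cv2.INTER_CUBIC)]))
print(bot.get_state()["t"])
```

```text
start (13.77, array([ 532.6, -133.2,   82.5]), array([ 0.2, -0.4,  0.7]))
-86 False (14.4, array([ 560.9, -136.7,   81.9]), array([-0.1, -0.5, -0.9]))
-40 False (15.78, array([ 606.4, -142.2,   99.9]), array([-0.4, -0.4,  0.5]))
-8 False (16.78, array([ 638.2, -146. ,  110.9]), array([-0.7, -0.6, -0.6]))
3 False (17.49, array([ 649.3, -147.3,  112.9]), array([-0. ,  0.5,  0.7]))
11 False (18.04, array([ 657.3, -148.3,  113.9]), array([-0.5,  0.8, -0.8]))
(18.54, array([ 657.3, -148.3,  114.1]), array([-0.3,  0.3, -0.2]))
21.8083
```

View pics/s2.png

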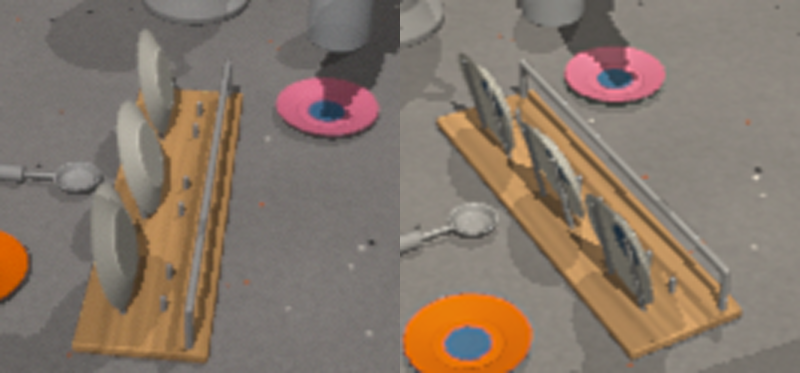

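View pics/w2.png

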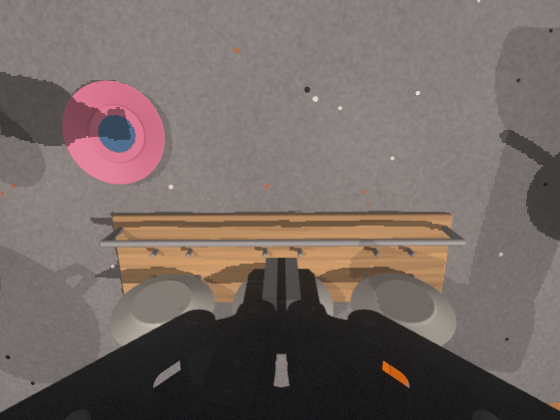

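Both end saucers now lean back like the middle one, and the pink, orange and spoon look untouched. As a check, I'll cast the rim tops and bottoms seen from the side onto each bay's plane and compare the three leans.

Run:
```python
from h import *
from bench import bot
D=imaging.camera_model("side"); im=cv2.imread("pics/side2.png")
c,s=np.cos(YAW),np.sin(YAW); ex=np.array([c,s,0]); ey=np.array([-s,c,0])
for y,top,bot_ in((140,(108,185),(122,312)),(0,(128,102),(150,215)),(-140,(145,30),(165,137))):
    out=[]
    for q in(top,bot_):
        o,d=ray(D,(225+q[0]/2.667,150+q[1]/2.667)); C=np.array(W(0,y,0)); P=o+d*((C-o)@ey)/(d@ey)
        out.append(np.array([(P-C)@ex,P[2]]))
    v=out[0]-out[1]; print(y,"top",out[0].round(1),"bottom",out[1].round(1),"lean deg",np.degrees(np.arctan2(v[0],v[1])).round(1))
# change of picture outside the rack since the start, arm aside
for n,box in(("side",[(150,285,190,265),(175,205,325,372),(100,160,270,375),(300,380,255,345)]),):
    a=cv2.imread(f"pics/{n}0.png").astype(int)
    for r in box: print(r,(abs(im.astype(int)-a)[r[0]:r[1],r[2]:r[3]].max(2)>60).sum())
print(bot.get_state()["t"])
```

```text
140 top [ 15.5 139.7] bottom [  8.8 -17.9] lean deg 2.5
0 top [ 19.8 134.3] bottom [  1.  -10.3] lean deg 7.4
-140 top [ 23.2 134.7] bottom [ 3.1 -8.2] lean deg 8.0
(150, 285, 190, 265) 13
(175, 205, 325, 372) 114
(100, 160, 270, 375) 334
(300, 380, 255, 345) 0
21.8083
```

The single-plane reading is crude, because silhouette extremes are not on the mid-plane, and it sets the near saucer apart from the others. I'll compare it against the predicted rim of a saucer leaning 19° in each bay.

Run:
```python
from h import *
t=np.linspace(0,2*np.pi,120); out=[]
for n,(r0,r1,c0,c1) in(("side",(150,290,225,375)),("scene",(150,275,220,354))):
    m=imaging.camera_model(n); im=cv2.imread(f"pics/{n}2.png"); k=400/(c1-c0)
    v=cv2.resize(im[r0:r1,c0:c1],(400,373),interpolation=cv2.INTER_CUBIC)
    for y in(140,0,-140):
        L=np.radians(19); b=-8
        x=b+60*np.sin(L)*(1+np.sin(t)); z=13+60*np.cos(L)*(1+np.sin(t)); yy=y+60*np.cos(t)
        p=proj(m,np.array([W(a,bb,cc) for a,bb,cc in zip(x,yy,z)]))
        p=((p-[c0,r0])*k).astype(int); cv2.polylines(v,[p],True,(0,0,255),1)
    out.append(v)
cv2.imwrite("pics/ov.png",np.hstack(out))
```

```text
(no output)
```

View pics/ov.png

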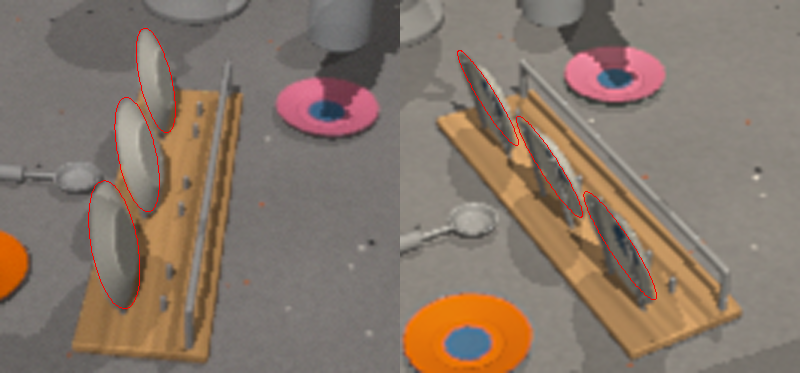

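The predicted 19° rims fit all three saucers in both views, so I'm handing in.

```bash
python3 -c "
from bench import bot
print(bot.get_state()['t'],bot.get_state()['contact_force'].round(1)); print(bot.sign_off())"
```

```text
21.8083 [-0.2  0.1  0.4]
the job is handed in; nothing more can be done
None
```

Both slumped saucers, in the y = +140 and y = −140 mm bays, now stand leaning back on their tall tines. I tipped each one up slowly with the closed fingertips, following its upper rim. The forces I read along the way were about 1 N. I then withdrew the arm clear of everything and handed in at t ≈ 21.8 s.

- **Rack position:** the measured rail, tines and board corners agreed with the given sizes to about 2–3 mm.
- **Final pose:** the predicted rims of saucers leaning 19° fit all three in both fixed views. By eye, the middle saucer, the look-alikes and the spoon look unmoved.
- **Check that disagreed:** a cruder reading gave leans of 2.5° (+140 bay), 7.4° (standing saucer) and 8.0° (−140 bay). It is biased because the silhouette edges are not on the saucer's mid-plane, so I relied on the rim fit.
- **Image comparison, side view:** before and after pictures showed no change at the teapot. Near the pink dish and around the jar and samovar some pixels changed. I took these for the arm's shadow and did not measure further.

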